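# Sweep the pellet-die bed and thread its guide rod

## Task

With the brush, sweep the three broken pellet pieces off the die bed into the green catch tray beside it, then stand the brush back on the table on its bristles. Next take the red-knobbed guide rod from its black stand and thread it straight down through the upper brass bushing and on into the lower one, and finish while still holding it there: knob about 1 cm clear above the upper bushing, rod spanning both bushings and carried by the gripper alone. Touch the pieces only with the brush, and leave the jar, the sample cup and the scoop where they are.

Things in the scene. Friction and masses are not known exactly. Their poses are not given: they have to be found in the camera images.
- die_bed: Fixed pellet-die station, 186 x 225 mm; its yaw varies. Origin on the table. Its +y points from the bed to the green catch tray, its +x from the bushings to the sweeping lane. Bed top 40 mm above the table (x -98..88, y -90..60 mm). Navy column x -90..-34, y -85..-45 mm carries the bushing arm; nothing is higher than 120 mm.
- lane (a point): Point on the bed's bare aluminium sweeping lane, 40 mm above the table, at (29, 0, 40) mm of the station, same axes. From it the lane runs 51 mm each way in x, to lips 10 mm high and 8 mm wide; in y from -84 mm (a lip 10 mm high, 6 mm wide) to +60 mm, where it is open and drops into the tray. Pieces start within 33 mm of it in x, 25 mm in y.
- catch_tray (a point): Centre of the green open catch tray's floor, 4 mm above the table, at (29, 95.5, 4) mm of the station; inside 110 mm along x and 71 mm along y (from the bed's edge at y = 60 mm to the far wall at 131 mm); walls' tops 34 mm above the table.
- upper_bushing (a point): Centre of the upper bushing's mouth, at (-62, 0, 120) mm of the station, flush with the navy arm's top, 120 mm above the table. Vertical 16.5 mm hole through a 40 x 40 mm brass block 15 mm thick; z up. The level arm is 15 mm thick too and covers x -90..-34, y -85..28 mm of the station.
- lower_bushing (a point): Centre of the lower bushing's mouth, level with the bed's top, 40 mm above the table, exactly 80 mm under the upper one. Vertical 16.5 mm hole right through the 40 mm bed (the table is below); z up.
- rod_stand: Fixed black block 60 x 60 x 60 mm with a 16.5 mm hole 55 mm deep at its centre, from its top; the rod stands upright in it at the start. Origin: centre of its underside on the table.
- guide_rod: Loose steel guide rod, about 0.18 kg. Origin: centre of the tip's end face; z runs up the rod. Shank 14 mm diameter, 110 mm long, its first 8 mm tapered to 9 mm; above it a red round knob 26 mm diameter, 42 mm tall (110 to 152 mm from the tip). Knob 10 mm above the upper bushing = tip 20 mm below the lower bushing's mouth.
- rod_tip (a point): Centre of the rod's lower end face; same axes as the rod.
- rod_knob (a point): Good grip point on the knob's axis, 136 mm above the tip.
- brush: Loose upright bench brush, 0.11 kg, standing on its stiff (rigid) bristles. Origin: centre of the bristles' underside. Head 86 mm long along its x, 24 mm thick along its y, up to 38 mm high (bristles 84 x 22 mm, the lowest 24 mm); upright wooden handle 24 mm (x) by 20 mm (y), from 38 to 108 mm high.
- brush_grip (a point): Grip point in the brush's handle, 86 mm above the bristles' underside; axes as the brush's.
- scrap0: Broken pressed pellet, a chunky dark red-brown piece, about 28 mm across, 14 mm thick, 25 g. Origin: centre of its underside at the start (it starts flat on the bed).
- scrap1: Broken pressed pellet, a chunky dark red-brown piece, about 28 mm across, 14 mm thick, 25 g. Origin: centre of its underside at the start (it starts flat on the bed).
- scrap2: Broken pressed pellet, a chunky dark red-brown piece, about 28 mm across, 14 mm thick, 25 g. Origin: centre of its underside at the start (it starts flat on the bed).
- jar: Bystander: amber jar, 52 mm diameter, 85 mm tall, upright. Origin: centre of its underside.
- sample_cup: Bystander: white sample cup, 42 mm diameter, 40 mm tall. Origin: centre of its underside.
- scoop: Bystander: blue-handled scoop 160 mm long lying along its x, 20 mm high. Origin: its middle, at the underside.

How it is judged:
By the outcome, as a careful person would: the job done as asked, in the order asked, and still so for the second after the job is handed in, while the arm keeps its last pose, push and grip.
It also fails if it takes over 72 s, if anything falls off the work surface, if the arm or the gripper's body presses on something with over 40 N, if the wrist force passes 120 N, or if a joint passes its speed limit or range.

## Robot

A 6-joint arm with a two-finger parallel gripper is mounted at the origin on the work surface. World frame = base frame: x ahead of the robot, y to its left, z up, the work surface at z = 0. Lengths are in mm, angles in rad, forces in N, time in s.
With the tool pointing down it reaches from about 275 to 1000 mm from the base axis. Payload 8.4 kg.
Tool frame: the origin (TCP) lies between the finger pads; the fingertips stand 22 mm ahead of it and the grasp point (between the pads) lies 3 mm ahead of it (r.nose_length is the z of the fingertips in the tool frame, in mm); z points along the fingers, y is the line along which they close (so a half turn about z gives the same grasp; the last joint's range is limited). The gripper opens to 85 mm and grips with 20 to 120 N. Pads are 22 mm wide; open, the fingers measure 114 mm over their backs; the gripper's body (76 mm by 85 mm) begins 54 mm behind the grasp point. The pads swing forward as they close: fully open they stand 13 mm farther back than shut.
Start: joints at [-1.111, 0.353, 1.633, -0, 1.155, -0.002], TCP at [278.474, -559.536, 232.681] pointing down, gripper open.
Joint ranges: [-2.63, 2.63], [-0.92, 2.1], [0.06, 2.66], [-1.3, 4.44], [0, 2.69], [-3.02, 3.02]. Speed limits (rad/s): [2.22, 2.22, 2.79, 3.14, 3.14, 3.14].

## Interface

Orientations are given as [roll, pitch, yaw] about the fixed x, y, z axes, in that order (R = Rz(yaw) Ry(pitch) Rx(roll)).
In Python, from rig import r, cams gives the robot as it stands.
- The arm moves only by the shell command python3 -m handwheel 'ROWS' [FORCE]. ROWS is rows parted by semicolons, their numbers by spaces, 1 to 5 of them, each of 7 numbers: a rotation vector rx, ry, rz in rad, then dx, dy, dz in mm, then the opening from 0.0 (shut) to 1.0 (fully open); each row shifts and turns the commanded pose from where the row before left it, along the tool's axes as they then stand; what a row does not reach is not made up. A row lasts 1/12 s, in which the tool goes at most 41.7 mm and 0.125 rad, less where a joint would pass 70% of its speed; a pose out of reach is approached as far as the arm can. The fingers move at their own pace and stop on an object; FORCE is the grip in N (left out, the last holds). Time passes only in rows, so rows that do not move let the fingers close. It prints the time, the measured TCP pose, the force, the opening and the grip force at its end.
- r.sense(): the state, without advancing time (a new reading comes with each control period).
- cams.grab_frame(name): name is "scene" or "top" or "wrist"; returns the picture (420x560x3 uint8, red, green, blue); there is no depth.
- cams.camera_params(name): a dict with "fx", "fy", "cx", "cy" (pixels), "dist_coeffs" ([k1, k2, p1, p2, k3] as OpenCV has them; the pictures are not rectified), "rvec" (rotation vector, rad) and "tvec" (3), from world to camera coordinates, as OpenCV has them. Camera axes: x right, y down, z forward; pixel columns grow to the right and rows downward; lengths in mm; the calibration is good to about 2 mm. A picture is of the moment at which its call begins: read the wrist's pose just before it. camera_params takes no time and is no camera call; for the wrist camera it gives the pose at the moment of the call.
- r.sign_off(): hands the job in; it is judged then, once.
The state is a dict: "clock": time; "qpos": joint angles; "qvel": joint speeds; "joint_efforts": joint torques, N m; "eef_pos": TCP position; "tcp_rot": TCP orientation; "contact_force": force on the tool from outside, world axes, zero at the start; "wrist_torque": the same for the moment, N m; "opening": opening from 0.0 (shut) to 1.0 (fully open); "grasp_force": force on a finger pad.
Only numpy, scipy, OpenCV 4.12 (cv2) and the standard library are available. Lean on these libraries where they do the work, as an engineer would, in place of code of your own. Each camera call takes 0.05 s, during which the arm holds its last target. There are 200 camera calls.

## Working session

There is one attempt and no reset: what is moved stays moved. The work goes in short steps, Python scripts to look and compute and a shell command to move; the robot and the scene stay as the last step left them, time stands still between calls to the robot, and variables do not carry over. Pictures are saved under pics/ and viewed, at most 10 in all, crops included, and the job is handed in when it is done.

```bash
ls; mkdir -p pics
python3 - <<'E'
from rig import r,cams
import cv2,numpy as np
for n in("scene","top"):
    im=cams.grab_frame(n);cv2.imwrite(f"pics/{n}0.png",im[:,:,::-1])
    p=cams.camera_params(n);R=cv2.Rodrigues(np.array(p["rvec"],float))[0]
    print(n,{k:np.round(v,3).tolist() for k,v in p.items()},(-R.T@np.array(p["tvec"]).ravel()).round())
print(r.sense())
E
```

```text
pics
scene {'fx': 470.037, 'fy': 470.037, 'cx': 279.37, 'cy': 213.201, 'dist_coeffs': [-0.068, 0.0, 0.0, 0.0, 0.0], 'rvec': [1.374, 2.194, -0.905], 'tvec': [310.316, -290.321, 1631.366]} [1348.  321.  960.]
top {'fx': 473.059, 'fy': 473.059, 'cx': 275.943, 'cy': 211.5, 'dist_coeffs': [0.01, 0.0, 0.0, 0.0, 0.0], 'rvec': [2.108, -2.144, 0.171], 'tvec': [-55.45, 591.341, 1081.784]} [ 396.  -77. 1166.]
{'clock': 0.1, 'qpos': array([-1.11137932e+00,  3.53563358e-01,  1.63406001e+00,  5.90405151e-06,
        1.15521832e+00, -2.39469254e-03]), 'qvel': array([ 0.00033496, -0.00041093, -0.00300379, -0.00076274, -0.0004808 ,
       -0.00040753]), 'joint_efforts': array([ 1.27987814e-04, -6.06359267e+01, -3.42820644e+01, -1.13520130e-04,
        3.94924369e-03, -1.48048775e-05]), 'eef_pos': array([ 278.29516604, -559.14047515,  232.04635762]), 'tcp_rot': array([-3.14034364e+00, -8.38956164e-06,  4.61809304e-01]), 'contact_force': array([-0.7230665 ,  0.08488223, -0.04705959]), 'wrist_torque': array([-0.00123217, -0.00710895, -0.01456694]), 'grasp_force': 0.0, 'opening': 0.9965778118347325}
```

View pics/top0.png

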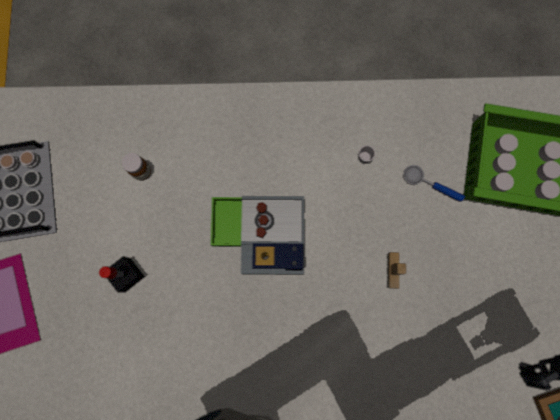

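View pics/scene0.png

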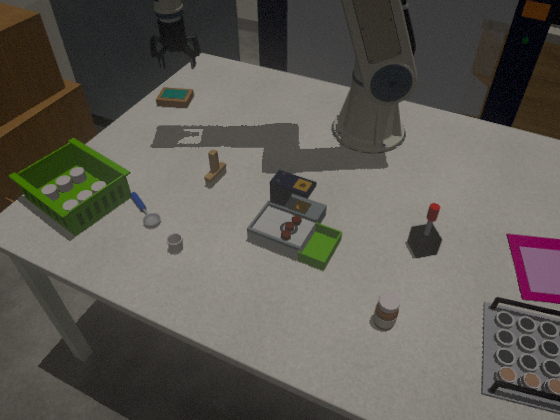

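The top view shows the station at about (270,230) with the tray to its left, so its yaw is near 0. The brush is at (395,270), the stand at (125,274) with the knob at (105,272), the jar at (140,167), the cup at (366,155) and the scoop at (435,183).

```bash
cat > h.py <<'E'
from rig import r,cams
import cv2,numpy as np
def cal(n):
    p=cams.camera_params(n)
    K=np.array([[p["fx"],0,p["cx"]],[0,p["fy"],p["cy"]],[0,0,1.]])
    return K,np.array(p["dist_coeffs"],float),np.array(p["rvec"],float).ravel(),np.array(p["tvec"],float).ravel()
def rays(n,px,c=None):
    K,d,rv,t=c or cal(n);R=cv2.Rodrigues(rv)[0]
    u=cv2.undistortPoints(np.array(px,float).reshape(-1,1,2),K,d).reshape(-1,2)
    return -R.T@t,np.c_[u,np.ones(len(u))]@R
def plane(n,px,z,c=None):
    o,d=rays(n,px,c);return o+d*((z-o[2])/d[:,2])[:,None]
def proj(n,P,c=None):
    K,d,rv,t=c or cal(n);return cv2.projectPoints(np.array(P,float).reshape(-1,3),rv,t,K,d)[0].reshape(-1,2)
def tri(n1,p1,n2,p2):
    (o1,a),(o2,b)=rays(n1,[p1]),rays(n2,[p2]);a=a[0];b=b[0]
    s=np.linalg.lstsq(np.c_[a,-b],o2-o1,rcond=None)[0]
    return (o1+a*s[0]+o2+b*s[1])/2,np.linalg.norm(o1+a*s[0]-o2-b*s[1])
def blobs(im,lo,hi,box,amin=15):
    h=cv2.cvtColor(im,cv2.COLOR_RGB2HSV);m=cv2.inRange(h,lo,hi)
    k=np.zeros_like(m);x0,y0,x1,y1=box;k[y0:y1,x0:x1]=m[y0:y1,x0:x1]
    cs=cv2.findContours(k,cv2.RETR_EXTERNAL,cv2.CHAIN_APPROX_NONE)[0]
    return sorted([c for c in cs if cv2.contourArea(c)>amin],key=cv2.contourArea,reverse=True)
def cen(c):
    m=cv2.moments(c);return m["m10"]/m["m00"],m["m01"]/m["m00"]
def rt(off):pass
E
python3 - <<'E'
from h import *
T=cv2.imread("pics/top0.png")[:,:,::-1];S=cv2.imread("pics/scene0.png")[:,:,::-1]
def show(l,n,im,lo,hi,box,z):
    for c in blobs(im,lo,hi,box)[:4]:
        q=cv2.boxPoints(cv2.minAreaRect(c))
        print(l,cv2.contourArea(c),np.round(cen(c),1),plane(n,[cen(c)],z).round(1)[0,:2],"box",plane(n,q,z)[:,:2].round().tolist())
show("tray","top",T,(35,120,60),(75,255,255),(200,180,250,260),34)
show("brass","top",T,(10,110,90),(28,255,255),(245,235,310,280),120)
show("navy","top",T,(105,60,10),(135,255,110),(240,235,312,280),120)
show("brush","top",T,(5,70,40),(25,255,255),(375,240,415,300),38)
show("stand","top",T,(0,0,0),(180,255,45),(100,245,155,300),60)
show("scr","top",T,(0,80,40),(12,255,200),(245,195,300,242),54)
kt=blobs(T,(0,150,80),(8,255,255),(90,255,130,290))[0];ks=blobs(S,(0,150,80),(8,255,255),(420,195,450,230))[0]
print(cv2.boundingRect(kt),cv2.boundingRect(ks),tri("top",cen(kt),"scene",cen(ks)))
for n,im in(("t",T[190:290,205:315]),("b",T[240:300,370:420]),("k",T[245:300,95:150])):pass
a=cv2.resize(T[185:285,205:315],None,fx=5,fy=5,interpolation=2);b=cv2.resize(T[240:300,370:420],None,fx=4.16,fy=4.16)[:250]
c=cv2.resize(T[245:305,95:145],None,fx=4.16,fy=4.16)[:250]
cv2.imwrite("pics/c.png",np.hstack([a,np.vstack([b,c])])[:,:,::-1])
E
```

```text
tray 1275.5 [225.7 222.4] [568.6  56.8] box [[514.0, 93.0], [631.0, 91.0], [628.0, 19.0], [511.0, 22.0]]
brass 288.5 [264.5 255.5] [480.  -39.4] box [[499.0, -21.0], [499.0, -58.0], [461.0, -58.0], [462.0, -20.0]]
navy 1163.5 [277.8 255.8] [478.9 -68.8] box [[508.0, -14.0], [506.0, -123.0], [449.0, -121.0], [451.0, -14.0]]
brush 394.5 [394.6 269.4] [ 448.8 -343.3] box [[490.0, -330.0], [489.0, -370.0], [407.0, -365.0], [408.0, -325.0]]
stand 766.0 [124.7 274.2] [447.  288.7] box [[453.0, 341.0], [496.0, 285.0], [442.0, 242.0], [400.0, 297.0]]
scr 58.0 [261.2 207.3] [600.6 -30.4] box [[611.0, -20.0], [611.0, -40.0], [589.0, -39.0], [589.0, -20.0]]
scr 55.5 [260.7 231.8] [541.6 -28.6] box [[532.0, -20.0], [553.0, -20.0], [553.0, -39.0], [531.0, -39.0]]
scr 54.5 [262.9 219.4] [571.3 -34.3] box [[569.0, -20.0], [585.0, -32.0], [572.0, -49.0], [556.0, -36.0]]
(100, 267, 11, 11) (430, 203, 10, 8) (array([448.90224875, 300.33213596, 152.27311273]), np.float64(0.998575618250495))
```

View pics/c.png

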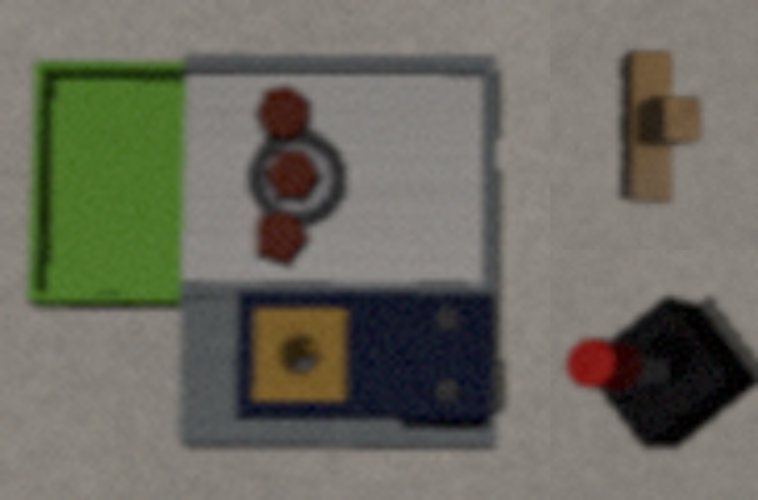

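The crop confirms it: three pieces on the lane, the brush's long side along world x, and the station yaw about -0.02. I'm moving over the brush now.

```bash
python3 -c "
from h import *
print(plane('top',[[393.5,270]],38),plane('top',[[401.7,268.6]],108))"
python3 -m handwheel '0 0 0 31 -14.5 0 1;0 0 0 31 -14.5 0 1;0 0 0 31 -14.5 0 1;0 0 0 31 -14.5 0 1'
python3 -m handwheel '0 0 0 31 -14.5 0 1;0 0 0 31 -14.5 0 1;0 0 0 31 -14.5 0 1;0 0 0 31 -14.5 0 1'
python3 -m handwheel '0 0 0.115 0 0 0 1;0 0 0.115 0 0 0 1;0 0 0.115 0 0 0 1;0 0 0.117 0 0 0 1;0 0 0 0 0 0 1'
python3 - <<'E'
from h import *
s=r.sense();c=cal("wrist");im=cams.grab_frame("wrist");cv2.imwrite("pics/w1.png",im[:,:,::-1])
np.savez("w1",*c);print(s["eef_pos"],s["tcp_rot"],(-cv2.Rodrigues(c[2])[0].T@c[3]).round(1))
E
```

```text
[[ 447.33215455 -340.61592971   38.        ]] [[ 446.94253708 -342.53687726  108.        ]]
clock: 0.43
eef_pos: [364.0, -451.0, 232.3]
tcp_rot: [-3.141, 0.0, 0.461]
contact_force: [-0.1, -0.1, 0.1]
opening: 0.999
grasp_force: 0.0
clock: 0.77
eef_pos: [449.4, -343.6, 232.5]
tcp_rot: [-3.141, 0.0, 0.462]
contact_force: [0.8, -0.5, -0.8]
opening: 0.998
grasp_force: 0.0
clock: 1.18
eef_pos: [448.7, -344.9, 232.3]
tcp_rot: [-3.141, 0.001, -0.005]
contact_force: [0.3, 0.9, 0.3]
opening: 0.998
grasp_force: 0.0
[ 448.70263626 -344.85723558  232.33869693] [-3.14117272e+00  6.03114355e-04 -5.16664668e-03] [ 525.2 -346.7  373.9]
```

View pics/w1.png

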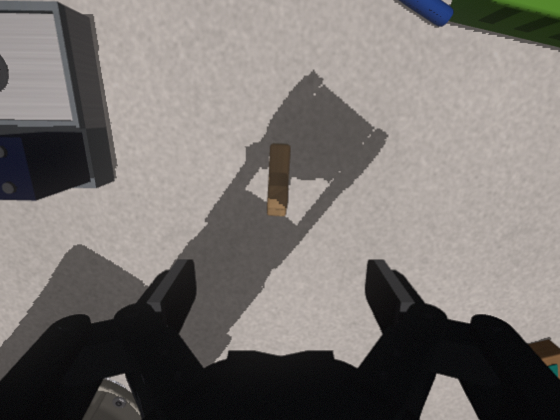

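The wrist view shows the brush at columns 267–290, rows 143–215, with the handle top lit near (277,208).

Run:
```python
from h import *
z=np.load("w1.npz");c=tuple(z[f"arr_{i}"] for i in range(4))
im=cv2.imread("pics/w1.png")[:,:,::-1]
for b in blobs(im,(5,70,20),(25,255,255),(255,130,305,225)):
    e=b[:,0];print(cv2.contourArea(b),cv2.boundingRect(b))
    for y in range(142,220,6):
        q=e[abs(e[:,1]-y)<1];
        if len(q): print(y,q[:,0].min(),q[:,0].max(),plane("wrist",[[(q[:,0].min()+q[:,0].max())/2,y]],38 if y<180 else 108,c).round(1))
P=[[447,-342,108],[459,-342,108],[435,-342,108],[490,-342,38],[404,-342,38]]
print(proj("wrist",P,c).round(1))
T=cv2.imread("pics/top0.png")[240:300,370:420]
print(cv2.minAreaRect(blobs(T[:,:,::-1],(5,70,40),(25,255,255),(0,0,27,60))[0]))
```

```text
1292.0 (267, 144, 23, 72)
148 270 289 [[ 489.6 -345.6   38. ]]
154 270 289 [[ 482.9 -345.6   38. ]]
160 270 288 [[ 476.1 -345.    38. ]]
166 270 288 [[ 469.1 -344.9   38. ]]
172 270 288 [[ 462.1 -344.9   38. ]]
178 269 287 [[ 455.1 -343.6   38. ]]
184 269 287 [[ 464.  -344.2  108. ]]
190 269 287 [[ 458.3 -344.2  108. ]]
196 268 287 [[ 452.4 -343.7  108. ]]
202 267 286 [[ 446.6 -342.7  108. ]]
208 267 285 [[ 440.6 -342.1  108. ]]
214 268 284 [[ 434.5 -342.1  108. ]]
[[275.8 201.6]
 [275.7 189.2]
 [275.9 213.5]
 [276.3 147.7]
 [277.  219.2]]
((22.0, 29.5), (35.0, 8.0), 90.0)
```

```bash
python3 -m handwheel '0 0 0.055 -1 -1.7 0 1;0 0 0 0 0 35 1;0 0 0 0 0 35 1;0 0 0 0 0 35 1;0 0 0 0 0 25 1' 60
python3 -m handwheel '0 0 0 0 0 13 1;0 0 0 0 0 0 1;0 0 0 0 0 0 0;0 0 0 0 0 0 0;0 0 0 0 0 0 0'
python3 -m handwheel '0 0 0 0 0 0 0;0 0 0 0 0 0 0;0 0 0 0 0 0 0;0 0 0 0 0 0 0;0 0 0 0 0 0 0'
```

```text
clock: 1.65
eef_pos: [446.7, -342.8, 100.1]
tcp_rot: [-3.14, 0.002, -0.051]
contact_force: [-0.3, -0.5, -0.7]
opening: 1.0
grasp_force: 0.0
clock: 2.07
eef_pos: [448.6, -344.2, 91.1]
tcp_rot: [3.14, -0.002, -0.054]
contact_force: [0.7, -0.9, 0.8]
opening: 0.604
grasp_force: 0.0
clock: 2.48
eef_pos: [448.3, -343.6, 90.8]
tcp_rot: [3.141, -0.001, -0.055]
contact_force: [-1.0, 2.0, 6.3]
opening: 0.221
grasp_force: 58.9
```

```bash
python3 -m handwheel '0 0 0 0 0 -35 0;0 0 0 0 0 -35 0;0 0 0 0 0 -35 0;0 0 0 0 0 -35 0'
python3 -m handwheel '0 0 -0.03 13.4 -33 0 0;0 0 0 13.4 -33 0 0;0 0 0 13.4 -33 0 0;0 0 0 13.4 -33 0 0'
python3 -m handwheel '0 0 0 13.4 -33 0 0;0 0 0 13.4 -33 0 0;0 0 0 13.4 -33 0 0;0 0 0 13.4 -33 0 0;0 0 0 0 0 0 0'
python3 - <<'E'
from h import *
T=cv2.imread("pics/top0.png")[:,:,::-1]
for b in blobs(T,(0,0,135),(180,45,255),(242,196,305,243))[:1]:
    print(cv2.boundingRect(b),[plane("top",cv2.boxPoints(cv2.minAreaRect(b)),40)[:,:2].round(1).tolist()],cv2.minAreaRect(b))
s=r.sense();c=cal("wrist");im=cams.grab_frame("wrist");cv2.imwrite("pics/w2.png",im[:,:,::-1]);np.savez("w2",*c);print(s["eef_pos"],s["tcp_rot"])
E
```

```text
clock: 2.82
eef_pos: [447.5, -343.2, 231.4]
tcp_rot: [-3.141, 0.0, -0.055]
contact_force: [0.2, -0.2, -1.3]
opening: 0.222
grasp_force: 59.3
clock: 3.15
eef_pos: [506.0, -212.1, 230.4]
tcp_rot: [3.141, -0.001, -0.026]
contact_force: [-0.2, -0.8, -1.5]
opening: 0.214
grasp_force: 59.3
clock: 3.57
eef_pos: [564.6, -77.7, 230.1]
tcp_rot: [-3.14, -0.002, -0.022]
contact_force: [0.3, -0.1, -0.3]
opening: 0.219
grasp_force: 59.5
(242, 207, 59, 34) [[[604.7, 16.7], [602.2, -123.7], [522.0, -121.8], [524.4, 17.0]]] ((271.0, 223.5), (33.0, 58.0), 90.0)
[564.63264524 -77.66922079 230.10357895] [-3.13955292e+00 -1.83250820e-03 -2.19146273e-02]
```

View pics/w2.png

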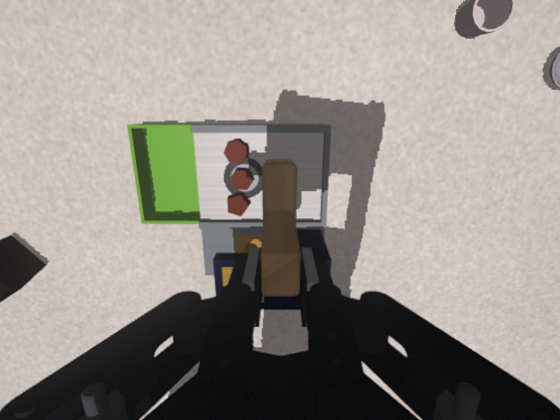

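The wrist view shows the pieces at (237,151), (242,179) and (238,204), with the brush held over the lane to their right. The bed's upper lip is at row 125 and its right lip at column 328.

Run:
```python
from h import *
z=np.load("w2.npz");c=tuple(z[f"arr_{i}"] for i in range(4))
im=cv2.imread("pics/w2.png")[:,:,::-1]
for b in blobs(im,(0,70,40),(12,255,200),(215,130,260,222)):print("scrap",plane("wrist",[cen(b)],54,c).round(1))
for b in blobs(im,(35,100,40),(75,255,255),(110,110,210,240))[:1]:
    print("tray",plane("wrist",cv2.approxPolyDP(cv2.convexHull(b),4,True),34,c)[:,:2].round(1).tolist(),cv2.approxPolyDP(cv2.convexHull(b),4,True).tolist())
# predicted with origin (542,-40.6), yaw -.02
a=-.02;R=np.array([[np.cos(a),-np.sin(a)],[np.sin(a),np.cos(a)]])
Q=[(88,60,50),(88,-90,50),(-30,-90,50),(80,60,40),(-22,60,40),(84,135,34)]
W=[np.r_[R@q[:2]+[542,-40.6],q[2]] for q in Q];print(proj("wrist",W,c).round(1).tolist())
o=im.copy()
for p in proj("wrist",W,c):cv2.circle(o,tuple(int(v) for v in p.round()),1,(255,0,255),-1)
cv2.imwrite("pics/w2b.png",cv2.resize(o[105:285,115:345],None,fx=3.4,fy=3.3,interpolation=0)[:,:,::-1])
```

```text
scrap [[605.4 -32.2  54. ]]
scrap [[546.8 -29.6  54. ]]
scrap [[575.5 -35.9  54. ]]
tray [[634.5, 21.4], [522.2, 22.0], [519.9, 92.8], [635.1, 90.8]] [[[189, 124]], [[199, 219]], [[142, 222]], [[127, 125]]]
[[188.3, 127.6], [329.3, 127.1], [324.6, 230.4], [191.8, 134.7], [199.6, 221.4], [126.3, 131.0]]
```

View pics/w2b.png

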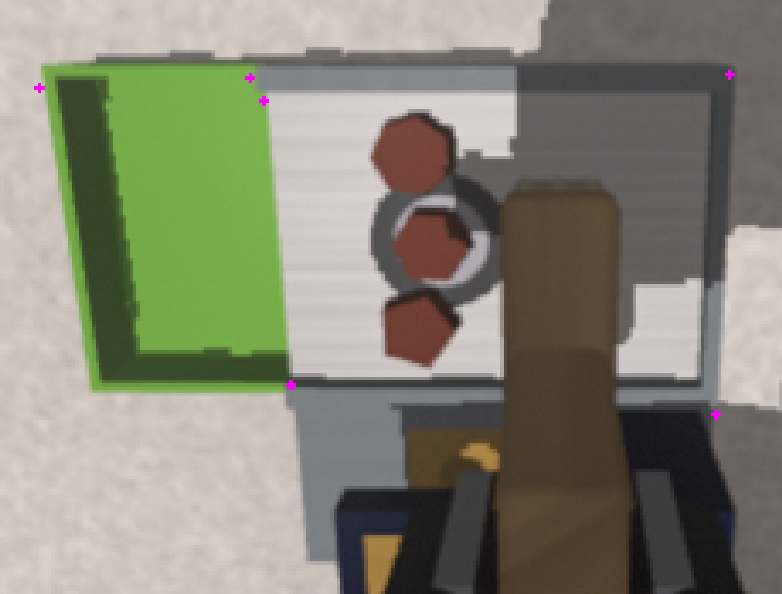

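The predicted points sit about 3 px low, so the station lies 2–4 mm further in +x than I had, with yaw closer to -0.01. Lowering onto the lane, staying well clear of the lips.

```bash
python3 -m handwheel '0 0 -0.01 8.5 0 25 0;0 0 0 0 0 25 0;0 0 0 0 0 25 0;0 0 0 0 0 10 0;0 0 0 0 0 0 0'
python3 -m handwheel '0 0 0 0 0 6 0;0 0 0 0 0 4 0;0 0 0 0 0 0 0'
python3 - <<'E'
from h import *
s=r.sense();c=cal("wrist");im=cams.grab_frame("wrist");np.savez("w3",*c);print(s["eef_pos"],s["tcp_rot"])
cv2.imwrite("pics/w3.png",im[:,:,::-1]);cv2.imwrite("pics/w3c.png",cv2.resize(im[60:330,80:440],None,fx=2.2,fy=2.2)[:,:,::-1])
E
```

```text
clock: 4.03
eef_pos: [569.0, -83.4, 142.5]
tcp_rot: [-3.141, 0.005, -0.016]
contact_force: [-0.2, 0.4, -0.6]
opening: 0.221
grasp_force: 59.4
clock: 4.28
eef_pos: [571.4, -83.2, 135.1]
tcp_rot: [3.141, -0.001, -0.015]
contact_force: [-0.6, 0.2, -0.7]
opening: 0.215
grasp_force: 59.4
[571.35107481 -83.21284358 135.10407252] [ 3.14145503e+00 -7.94383618e-04 -1.54191801e-02]
```

View pics/w3c.png

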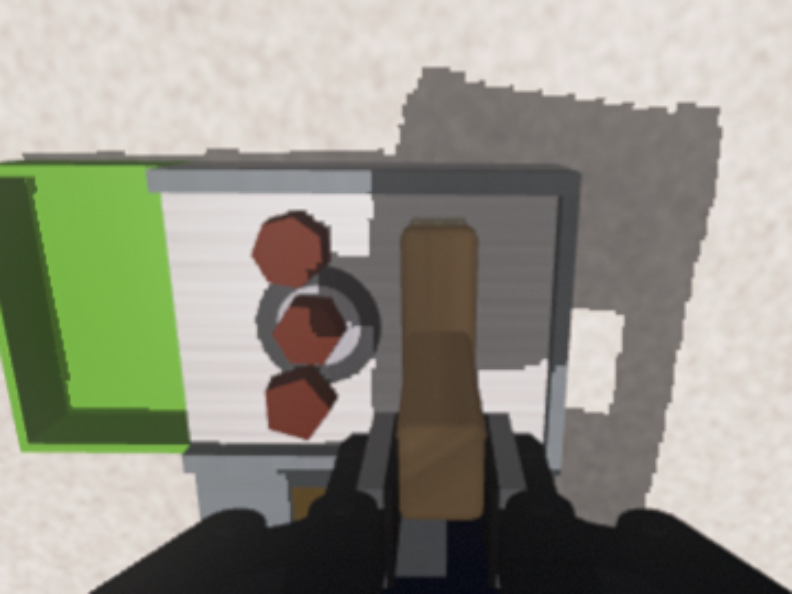

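The brush is over the lane beside the pieces. Next I check the clearance at its far end: the head end is near crop row 218 and the lip near row 192.

Run:
```python
from h import *
z=np.load("w3.npz");c=tuple(z[f"arr_{i}"] for i in range(4))
f=lambda x,y,z:print((x,y,z),plane("wrist",[[80+x/2.2,60+y/2.2]],z,c).round(1)[0])
f(438,218,60);f(438,226,82);f(400,192,40);f(400,168,50);f(270,443,40);f(290,210,54);f(300,438,54)
f(557,250,40);f(580,250,50);f(162,200,40);f(188,430,40);f(440,520,152);f(400,430,152)
```

```text
(438, 218, 60) [616.9 -84.5  60. ]
(438, 226, 82) [617.6 -84.6  82. ]
(400, 192, 40) [623.7 -70.8  40. ]
(400, 168, 50) [632.9 -71.7  50. ]
(270, 443, 40) [523.4 -14.   40. ]
(290, 210, 54) [619.7 -33.6  54. ]
(300, 438, 54) [532.7 -29.9  54. ]
(557, 250, 40) [ 601.5 -128.5   40. ]
(580, 250, 50) [ 603.3 -134.9   50. ]
(162, 200, 40) [622.3  16.   40. ]
(188, 430, 40) [529.8  18.9  40. ]
(440, 520, 152) [562.3 -84.3 152. ]
(400, 430, 152) [584.8 -76.1 152. ]
```

```bash
python3 -m handwheel '0 0 0 0 0 2 0;0 0 0 0 -8 0 0;0 0 0 0 -8 0 0;0 0 0 0 -8 0 0;0 0 0 0 -8 0 0'
python3 -m handwheel '0 0 0 0 -8 0 0;0 0 0 0 -8 0 0;0 0 0 0 -8 0 0;0 0 0 0 -6 0 0;0 0 0 0 -6 0 0'
python3 -m handwheel '0 0 0 0 -6 0 0;0 0 0 0 -6 0 0;0 0 0 0 -6 0 0;0 0 0 0 -6 0 0;0 0 0 0 -6 0 0'
python3 -m handwheel '0 0 0 0 -6 0 0;0 0 0 0 -6 0 0;0 0 0 0 -6 0 0;0 0 0 0 0 0 0;0 0 0 0 0 0 0'
python3 - <<'E'
from h import *
c=cal("wrist");im=cams.grab_frame("wrist");np.savez("w4",*c)
cv2.imwrite("pics/w4.png",im[:,:,::-1]);cv2.imwrite("pics/w4c.png",cv2.resize(im[60:330,80:440],None,fx=2.2,fy=2.2)[:,:,::-1])
E
```

```text
clock: 4.75
eef_pos: [571.7, -49.9, 132.9]
tcp_rot: [3.142, -0.0, -0.015]
contact_force: [0.2, -0.6, -0.3]
opening: 0.219
grasp_force: 59.4
clock: 5.17
eef_pos: [572.2, -14.1, 132.7]
tcp_rot: [3.142, -0.0, -0.015]
contact_force: [-0.4, -0.8, -0.9]
opening: 0.218
grasp_force: 59.4
clock: 5.58
eef_pos: [572.5, 15.7, 132.6]
tcp_rot: [-3.141, 0.0, -0.015]
contact_force: [0.1, 0.4, -0.5]
opening: 0.219
grasp_force: 59.4
clock: 6.0
eef_pos: [572.9, 33.4, 132.7]
tcp_rot: [3.142, -0.0, -0.014]
contact_force: [-0.2, -0.6, -1.3]
opening: 0.22
grasp_force: 59.4
```

View pics/w4c.png

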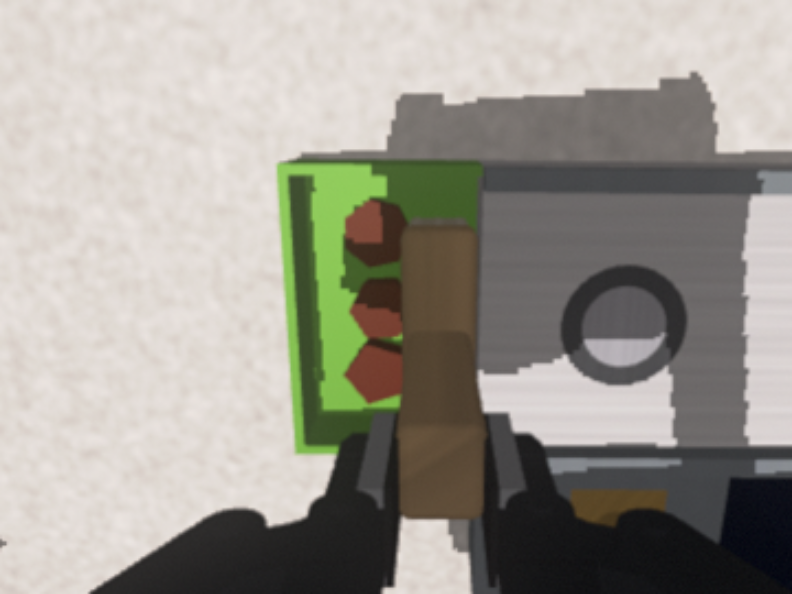

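All three pieces lie in the tray to the left of the brush, and the lane is empty. Returning the brush to its old spot.

```bash
python3 -m handwheel '0 0 0 0 0 -35 0;0 0 0 0 0 -35 0;0 0 0 0 0 -30 0;0 0 0 -10.9 34.5 0 0;0 0 0 -10.9 34.5 0 0'
python3 -m handwheel '0 0 0 -10.9 34.5 0 0;0 0 0 -10.9 34.5 0 0;0 0 0 -10.9 34.5 0 0;0 0 0 -10.9 34.5 0 0;0 0 0 -10.9 34.5 0 0'
python3 -m handwheel '0 0 0 -10.9 34.5 0 0;0 0 0 -10.9 34.5 0 0;0 0 0 -10.9 34.5 0 0;0 0 0 -10.9 34.5 0 0;0 0 0 0 0 0 0'
python3 -m handwheel '0 0 0 0 0 30 0;0 0 0 0 0 30 0;0 0 0 0 0 30 0;0 0 0 0 0 30 0;0 0 0 0 0 8 0'
python3 -m handwheel '0 0 0 0 0 5 0;0 0 0 0 0 0 0;0 0 0 0 0 0 0'
```

```text
clock: 6.47
eef_pos: [551.5, -35.6, 235.1]
tcp_rot: [3.141, -0.005, -0.012]
contact_force: [0.6, -1.9, -2.6]
opening: 0.216
grasp_force: 59.4
clock: 6.88
eef_pos: [491.9, -209.1, 232.9]
tcp_rot: [3.141, -0.0, -0.016]
contact_force: [0.5, 0.4, -1.4]
opening: 0.22
grasp_force: 59.4
clock: 7.3
eef_pos: [445.2, -350.2, 232.9]
tcp_rot: [3.139, 0.0, -0.019]
contact_force: [-0.1, 0.6, -1.6]
opening: 0.221
grasp_force: 59.5
clock: 7.72
eef_pos: [444.7, -343.0, 100.6]
tcp_rot: [-3.138, 0.005, -0.016]
contact_force: [-2.1, 1.1, -1.6]
opening: 0.222
grasp_force: 59.5
clock: 7.97
eef_pos: [448.0, -345.2, 101.0]
tcp_rot: [3.141, -0.001, -0.015]
contact_force: [0.6, -0.1, 0.1]
opening: 0.212
grasp_force: 59.5
```

```bash
python3 -m handwheel '0 0 0 0 0 4 0;0 0 0 0 0 4 0;0 0 0 0 0 1 0;0 0 0 0 0 0 0;0 0 0 0 0 0 0'
python3 -m handwheel '0 0 0 0 0 0.7 0;0 0 0 0 0 0 0;0 0 0 0 0 0 0'
python3 -m handwheel '0 0 0 0 0 0.7 0;0 0 0 0 0 0 0;0 0 0 0 0 0 0'
```

```text
clock: 8.38
eef_pos: [447.3, -344.6, 90.9]
tcp_rot: [3.141, -0.0, -0.015]
contact_force: [0.2, 0.8, -1.2]
opening: 0.217
grasp_force: 59.5
clock: 8.63
eef_pos: [447.4, -344.8, 90.8]
tcp_rot: [3.141, -0.0, -0.015]
contact_force: [-1.6, 1.6, 6.7]
opening: 0.218
grasp_force: 60.5
clock: 8.88
eef_pos: [447.4, -344.8, 90.7]
tcp_rot: [3.141, -0.001, -0.015]
contact_force: [-4.0, 2.6, 14.0]
opening: 0.22
grasp_force: 61.6
```

```bash
python3 -m handwheel '0 0 0 0 0 -0.8 0;0 0 0 0 0 0 1;0 0 0 0 0 0 1;0 0 0 0 0 0 1;0 0 0 0 0 0 1'
python3 -m handwheel '0 0 0 0 0 0 1;0 0 0 0 0 -15 1;0 0 0 0 0 -35 1;0 0 0 0 0 -35 1;0 0 0 0 0 -35 1'
python3 -m handwheel '0 0 0 0 0 -35 1;0 0 0 0 0 -35 1;0 0 0 0 0 0 1;0 0 0 0 0 0 1'
python3 - <<'E'
from h import *
s=r.sense();c=cal("wrist");im=cams.grab_frame("wrist");np.savez("w5",*c);print(s["eef_pos"],s["tcp_rot"],s["qpos"])
S=cams.grab_frame("scene")
cv2.imwrite("pics/w5.png",np.hstack([cv2.resize(im,(400,300)),cv2.resize(S[130:280,150:350],(400,300))])[:,:,::-1])
E
```

```text
clock: 9.3
eef_pos: [447.2, -344.6, 89.9]
tcp_rot: [-3.141, 0.0, -0.015]
contact_force: [-1.0, 0.7, -0.6]
opening: 0.777
grasp_force: 0.0
clock: 9.72
eef_pos: [446.8, -344.2, 211.0]
tcp_rot: [-3.141, 0.001, -0.015]
contact_force: [0.6, -0.7, -0.7]
opening: 0.991
grasp_force: 0.0
clock: 10.05
eef_pos: [448.2, -345.3, 282.3]
tcp_rot: [3.139, -0.004, -0.015]
contact_force: [-0.3, -0.0, 0.1]
opening: 1.002
grasp_force: 0.0
[ 448.15197783 -345.29616159  282.30033194] [ 3.13887687 -0.00360271 -0.01516405] [-6.59131618e-01  2.13741924e-01  1.70959453e+00 -9.49941004e-06
  1.21374456e+00  9.26836955e-01]
```

View pics/w5.png

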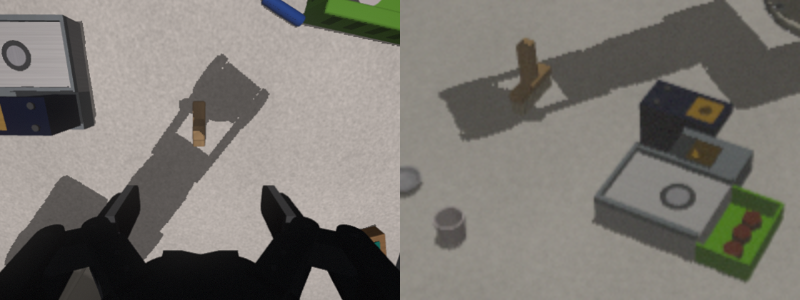

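The brush stands upright alone and the pieces are in the tray. Moving to the rod.

```bash
python3 -m handwheel '0 0 0 -.6 -37 0 1;0 0 0 -.6 -37 0 1;0 0 0 -.6 -37 0 1;0 0 0 -.6 -37 0 1;0 0 0 -.6 -37 0 1'
python3 -m handwheel '0 0 0 -.6 -37 0 1;0 0 0 -.6 -37 0 1;0 0 0 -.6 -37 0 1;0 0 0 -.6 -37 0 1;0 0 0 -.6 -37 0 1'
python3 -m handwheel '0 0 0 -.6 -37 0 1;0 0 0 -.6 -37 0 1;0 0 0 -.6 -37 0 1;0 0 0 -.6 -37 0 1;0 0 0 -.6 -37 0 1'
python3 -m handwheel '0 0 0 -.6 -37 0 1;0 0 0 -.6 -37 0 1;0 0 0 0 0 0 1;0 0 0 0 0 0 1'
python3 - <<'E'
from h import *
s=r.sense();c=cal("wrist");im=cams.grab_frame("wrist");np.savez("w6",*c);print(s["eef_pos"],s["tcp_rot"])
cv2.imwrite("pics/w6.png",im[:,:,::-1])
for b in blobs(im,(0,150,60),(8,255,255),(0,0,560,420))[:3]:
    print(cv2.boundingRect(b),cen(b),plane("wrist",[cen(b)],145,c).round(1))
print(proj("wrist",[[448,298,157],[448,298,115],[448,298,60]],c))
E
```

```text
clock: 10.57
eef_pos: [445.7, -157.7, 278.2]
tcp_rot: [-3.14, 0.003, -0.016]
contact_force: [0.6, 0.4, 0.3]
opening: 0.999
grasp_force: 0.0
clock: 10.98
eef_pos: [445.5, 27.1, 278.4]
tcp_rot: [3.141, 0.003, -0.015]
contact_force: [0.9, 0.5, -0.0]
opening: 1.003
grasp_force: 0.0
clock: 11.4
eef_pos: [445.4, 212.0, 278.3]
tcp_rot: [3.14, 0.003, -0.015]
contact_force: [0.2, -0.4, 0.3]
opening: 0.997
grasp_force: 0.0
clock: 11.73
eef_pos: [445.4, 285.6, 277.9]
tcp_rot: [3.14, 0.003, -0.012]
contact_force: [0.4, -1.0, -1.1]
opening: 1.003
grasp_force: 0.0
[445.4367892  285.63330201 277.91406161] [ 3.13955573e+00  3.08688182e-03 -1.21131455e-02]
(251, 182, 25, 25) (263.27411545623835, 194.02011173184357) [[448.7 300.4 145. ]]
(453, 29, 21, 22) (463.2174828857293, 39.443391258557135) [[580.1 129.2 145. ]]
(450, 59, 20, 19) (459.0611325611325, 67.88416988416988) [[558.4 129.  145. ]]
[[265.18050242 198.05125799]
 [267.01759574 187.31592048]
 [268.81375924 176.8208579 ]]
```

View pics/w6.png

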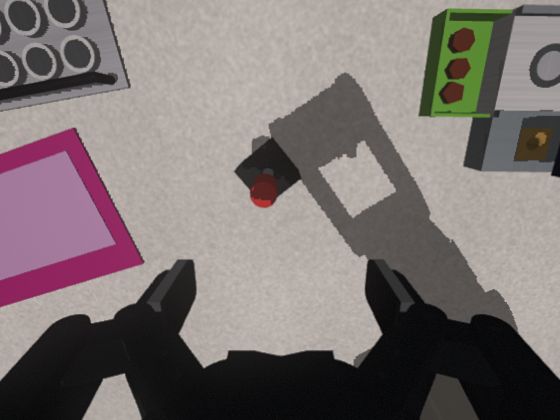

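The knob's top is near (263,194), and its darker side goes up to about row 175. I'll center over it, go lower and measure again.

```bash
python3 -m handwheel '0 0 0 5 -14 20 1;0 0 0 0 0 35 1;0 0 0 0 0 10 1;0 0 0 0 0 0 1;0 0 0 0 0 0 1'
python3 - <<'E'
from h import *
s=r.sense();c=cal("wrist");im=cams.grab_frame("wrist");np.savez("w7",*c);print(s["eef_pos"],s["tcp_rot"])
cv2.imwrite("pics/w7.png",im[:,:,::-1])
for v in(25,90):
  for b in blobs(im,(0,140,v),(10,255,255),(180,100,400,320))[:2]:
    print(v,cv2.boundingRect(b),cen(b),plane("wrist",[cen(b)],157,c).round(1),cv2.minEnclosingCircle(b))
b=blobs(im,(0,140,25),(10,255,255),(180,100,400,320))[0];x,y,w,h=cv2.boundingRect(b)
e=b[:,0];lo=e[e[:,1]>y+h-w/2-2].astype(np.float32)
q=cv2.fitEllipse(b[:,0][b[:,0][:,1]>y+h-w*.6].astype(np.float32));print(q)
print("top",plane("wrist",[[x+w/2,y+h-w/2]],157,c),proj("wrist",[[450,300,157],[463,300,157],[437,300,157],[450,313,157]],c).round(1).tolist())
E
```

```text
clock: 12.2
eef_pos: [451.5, 297.2, 214.9]
tcp_rot: [3.14, 0.002, -0.016]
contact_force: [0.4, -0.3, 0.7]
opening: 1.001
grasp_force: 0.0
[451.53023786 297.16108357 214.92966775] [ 3.14024611e+00  1.67370892e-03 -1.63418521e-02]
25 (259, 196, 32, 44) (274.9846830451926, 217.82620564149227) [[457.  299.4 157. ]] ((275.0, 217.5), 22.07383918762207)
((274.4718017578125, 224.0924835205078), (30.1383113861084, 31.309099197387695), 98.35414123535156)
top [[452.25832998 299.50532352 157.        ]] [[274.4, 226.9], [274.0, 210.0], [274.8, 243.2], [256.6, 227.2]]
```

View pics/w7.png

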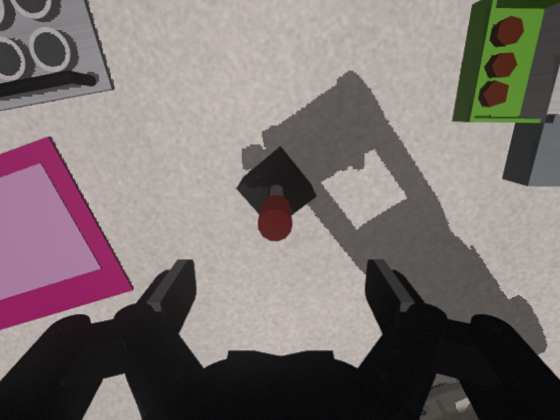

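```bash
python3 -m handwheel '0 0 0 -1.5 -2.3 30 1;0 0 0 0 0 30 1;0 0 0 0 0 11 1;0 0 0 0 0 0 1;0 0 0 0 0 0 0' 60
python3 -m handwheel '0 0 0 0 0 0 0;0 0 0 0 0 0 0;0 0 0 0 0 0 0;0 0 0 0 0 0 0;0 0 0 0 0 0 0'
python3 -m handwheel '0 0 0 0 0 0 0;0 0 0 0 0 0 0;0 0 0 0 0 0 0'
```

```text
clock: 12.67
eef_pos: [450.9, 300.8, 145.2]
tcp_rot: [-3.141, -0.0, -0.015]
contact_force: [-0.2, 0.7, 0.1]
opening: 0.881
grasp_force: 0.0
clock: 13.08
eef_pos: [451.1, 301.3, 145.4]
tcp_rot: [-3.14, -0.002, -0.015]
contact_force: [0.3, -0.5, 6.7]
opening: 0.27
grasp_force: 58.5
clock: 13.33
eef_pos: [451.2, 301.3, 145.3]
tcp_rot: [-3.14, -0.002, -0.015]
contact_force: [0.3, 0.7, 6.4]
opening: 0.272
grasp_force: 58.5
```

```bash
python3 -m handwheel '0 0 0 0 0 -10 0;0 0 0 0 0 -20 0;0 0 0 0 0 -35 0;0 0 0 0 0 -35 0;0 0 0 0 0 -35 0' 80
python3 -m handwheel '0 0 0 0 0 -5 0;0 0 0 4.2 37 0 0;0 0 0 4.2 37 0 0;0 0 0 4.2 37 0 0;0 0 0 4.2 37 0 0'
python3 -m handwheel '0 0 0 4.2 37 0 0;0 0 0 4.2 37 0 0;0 0 0 4.2 37 0 0;0 0 0 4.2 37 0 0;0 0 0 0 0 0 0'
python3 -m handwheel '0 0 0 0 0 0 0'
python3 - <<'E'
from h import *
s=r.sense();print(s["eef_pos"],s["tcp_rot"])
for n in("wrist","scene","top"):
    np.savez("i_"+n,*cal(n));cv2.imwrite(f"pics/i_{n}.png",cams.grab_frame(n)[:,:,::-1])
g=lambda n:cv2.imread(f"pics/i_{n}.png")
cv2.imwrite("pics/i.png",np.hstack([cv2.resize(g("wrist")[80:380,130:430],(480,480)),np.vstack([cv2.resize(g("scene")[100:220,240:350],(310,240)),cv2.resize(g("top")[200:290,210:320],(310,240))])]))
E
```

```text
clock: 13.75
eef_pos: [449.7, 300.4, 280.9]
tcp_rot: [3.141, 0.001, -0.015]
contact_force: [0.7, 0.2, -1.4]
opening: 0.263
grasp_force: 79.1
clock: 14.17
eef_pos: [464.2, 151.0, 284.1]
tcp_rot: [3.141, 0.0, -0.014]
contact_force: [1.2, 0.2, -2.4]
opening: 0.26
grasp_force: 79.3
clock: 14.58
eef_pos: [479.3, -1.1, 284.2]
tcp_rot: [3.139, 0.0, -0.019]
contact_force: [0.1, 0.3, -1.6]
opening: 0.264
grasp_force: 79.5
clock: 14.67
eef_pos: [479.1, 2.5, 284.0]
tcp_rot: [-3.142, 0.001, -0.019]
contact_force: [-0.6, 0.3, -2.3]
opening: 0.261
grasp_force: 79.5
[479.06558624   2.54533562 284.04003063] [-3.14154319e+00  5.24270294e-04 -1.90334264e-02]
```

View pics/i.png

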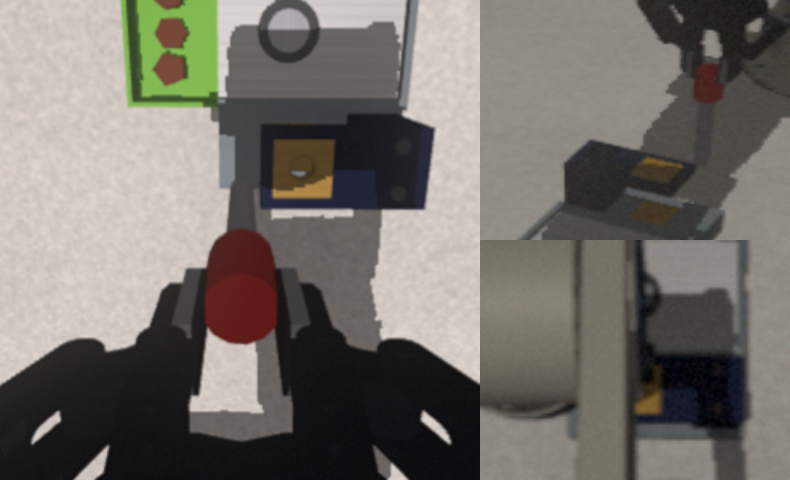

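The rod is held upright beside the arm. In the wrist view the brass block spans about (300–340, 167–204) and the hole is near (319,184). I have already viewed 12 pictures, over the limit of 10, so from here I work on numbers only.

Run:
```python
from h import *
z=np.load("i_wrist.npz");c=tuple(z[f"arr_{i}"] for i in range(4))
im=cv2.imread("pics/i_wrist.png")[:,:,::-1]
b=blobs(im,(8,100,30),(30,255,255),(290,155,350,215))[0]
hull=cv2.convexHull(b);q=cv2.boxPoints(cv2.minAreaRect(hull));P=plane("wrist",q,120,c)
print("brass",cv2.boundingRect(hull),q.round(1).tolist(),P.round(1)[:,:2].tolist(),P.mean(0).round(1),plane("wrist",[cen(hull)],120,c).round(1))
k=blobs(im,(0,130,20),(12,255,255),(240,200,330,310))[0];print("knob",cv2.boundingRect(k))
T=[479,2.5,145]
a=np.linspace(0,2*np.pi,40)
def ring(z,rr):return proj("wrist",np.c_[T[0]+rr*np.cos(a),T[1]+rr*np.sin(a),0*a+z],c)
for zz,rr in((297,13),(255,13),(255,7),(153,7),(145,4.5)):
    e=ring(zz,rr);print(zz,rr,e.min(0).round(1),e.max(0).round(1))
g=cv2.cvtColor(im,cv2.COLOR_RGB2GRAY)
for y in range(170,232,4):print(y,g[y,266:302].tolist())
```

```text
brass (300, 167, 39, 37) [[300.0, 167.0], [338.0, 167.0], [338.0, 203.0], [300.0, 203.0]] [[503.0, -20.1], [502.2, -60.1], [462.7, -61.6], [463.5, -20.1]] [482.9 -40.5 120. ] [[483.3 -40.4 120. ]]
knob (258, 223, 46, 72)
297 13 [251.6 252.5] [303.7 298.5]
255 13 [257.7 222.2] [298.6 259.8]
255 7 [267.2 231.1] [289.2 251.4]
153 7 [271.6 190.9] [286.1 204.8]
145 4.5 [274.4 191.4] [283.4 200.1]
170 [180, 137, 133, 135, 133, 133, 136, 134, 134, 135, 116, 72, 66, 69, 68, 68, 68, 67, 67, 67, 68, 68, 66, 67, 67, 66, 58, 34, 30, 30, 29, 28, 29, 31, 37, 56]
174 [184, 145, 135, 135, 136, 136, 136, 135, 136, 135, 118, 73, 67, 68, 68, 68, 68, 68, 68, 67, 68, 66, 68, 67, 67, 65, 58, 36, 31, 30, 30, 29, 27, 29, 40, 59]
178 [186, 148, 137, 137, 136, 136, 136, 136, 137, 136, 118, 74, 68, 70, 70, 70, 70, 68, 68, 68, 68, 68, 69, 69, 68, 68, 59, 36, 31, 31, 30, 30, 29, 29, 41, 60]
182 [182, 148, 137, 135, 135, 135, 135, 135, 136, 135, 118, 74, 67, 69, 69, 70, 69, 70, 68, 69, 68, 68, 68, 68, 68, 67, 57, 31, 30, 30, 30, 29, 29, 29, 43, 60]
186 [189, 148, 136, 136, 137, 135, 135, 136, 136, 136, 117, 74, 6
[... 1140 characters left out ...]
67, 66, 64, 81, 97, 98, 95, 95, 96, 99, 100, 100, 101, 144, 192, 199]
218 [198, 196, 197, 198, 196, 171, 95, 67, 67, 68, 69, 68, 70, 68, 69, 68, 70, 70, 70, 69, 66, 66, 65, 76, 94, 100, 99, 100, 100, 101, 99, 99, 101, 102, 103, 101]
222 [204, 206, 206, 204, 194, 152, 75, 65, 67, 69, 68, 69, 66, 65, 63, 61, 63, 64, 65, 68, 66, 66, 65, 70, 87, 100, 102, 103, 103, 102, 101, 99, 99, 99, 99, 101]
226 [196, 191, 176, 133, 82, 54, 47, 49, 48, 49, 47, 48, 47, 46, 47, 47, 46, 46, 45, 46, 45, 43, 44, 45, 45, 52, 66, 87, 100, 104, 103, 101, 98, 97, 97, 99]
230 [48, 46, 49, 49, 49, 48, 48, 49, 48, 47, 47, 48, 48, 46, 46, 46, 47, 45, 44, 46, 46, 45, 44, 44, 43, 43, 42, 43, 41, 49, 67, 88, 98, 98, 98, 99]
```

```bash
python3 -m handwheel '0 0 0 2.4 21 0 0;0 0 0 2.4 21 0 0;0 0 0 0 0 15 0;0 0 0 0 0 0 0;0 0 0 0 0 0 0'
cat > m.py <<'E'
from h import *
import sys
s=r.sense();c=cal("wrist");im=cams.grab_frame("wrist");print(s["eef_pos"].round(1),s["tcp_rot"].round(4))
n=sys.argv[1];np.savez(n,*c);cv2.imwrite(f"pics/{n}.png",im[:,:,::-1])
x,y,z=s["eef_pos"]
for d in((483,-40.5),):
    p=proj("wrist",[[d[0]+a,d[1]+b,120] for a,b in((20,20),(20,-20),(-20,-20),(-20,20),(0,0))],c);print("brass pred",p.round(1).tolist())
a=np.linspace(0,6.28,60)
for h,rr in((0,4.5),(8,7),(110,7)):
    e=proj("wrist",np.c_[x+rr*np.cos(a),y+rr*np.sin(a),0*a+z-140+h],c);print("rod pred",h,e.min(0).round(1),e.max(0).round(1))
b=cv2.inRange(cv2.cvtColor(im,cv2.COLOR_RGB2HSV),(8,90,30),(30,255,255))[140:260,230:330]
for i in range(0,120,3):
    w=np.flatnonzero(b[i])
    if len(w)>3:
        sp=np.split(w,np.flatnonzero(np.diff(w)>1)+1);print(i+140,[(int(t[0])+230,int(t[-1])+230) for t in sp])
E
python3 m.py j1
```

```text
clock: 15.23
eef_pos: [482.9, -36.6, 268.6]
tcp_rot: [-3.141, 0.002, -0.014]
contact_force: [0.1, 0.6, -1.2]
opening: 0.265
grasp_force: 79.6
[482.9 -36.6 268.6] [-3.1411e+00  2.1000e-03 -1.3900e-02]
brass pred [[262.6, 173.9], [302.4, 173.4], [302.1, 211.2], [263.9, 211.7], [282.8, 192.9]]
rod pred 0 [274.4 190.9] [283.4 199.6]
rod pred 8 [271.7 190.4] [286.1 204.3]
rod pred 110 [267.2 230.4] [289.1 250.6]
176 [(263, 302)]
179 [(263, 302)]
182 [(264, 302)]
185 [(263, 302)]
188 [(264, 302)]
191 [(264, 277), (283, 302)]
194 [(264, 274), (290, 302)]
197 [(264, 273), (288, 302)]
200 [(264, 273), (288, 302)]
203 [(264, 272), (288, 302)]
206 [(264, 272), (288, 301)]
209 [(264, 272), (289, 301)]
212 [(290, 301)]
```

```bash
python3 -m handwheel '0 0 0 0 2.5 0 0;0 0 0 0 0 3 0;0 0 0 0 0 0 0;0 0 0 0 0 0 0'
python3 m.py j2 | head -12; python3 m.py j3 | sed -n 9,30p
python3 -m handwheel '0 0 0 0 0 5 0;0 0 0 0 0 4 0;0 0 0 0 0 0 0;0 0 0 0 0 0 0'
```

```text
clock: 15.62
eef_pos: [483.5, -40.0, 266.1]
tcp_rot: [-3.142, 0.0, -0.015]
contact_force: [-0.5, -0.1, -2.2]
opening: 0.268
grasp_force: 79.6
[483.5 -40.  266.1] [-3.1415  0.     -0.0149]
brass pred [[258.9, 175.4], [299.0, 174.7], [298.9, 212.8], [260.4, 213.3], [279.3, 194.4]]
rod pred 0 [274.3 191.2] [283.3 199.9]
rod pred 8 [271.6 190.7] [286.  204.6]
rod pred 110 [267.1 230.5] [289.1 250.7]
164 [(265, 295)]
176 [(260, 299)]
179 [(260, 299)]
182 [(260, 299)]
185 [(260, 299)]
188 [(260, 299)]
191 [(260, 277), (283, 299)]
182 [(260, 299)]
185 [(260, 299)]
188 [(260, 299)]
191 [(260, 277), (283, 299)]
194 [(260, 271), (287, 298)]
197 [(260, 272), (288, 298)]
200 [(260, 272), (289, 298)]
203 [(260, 272), (288, 298)]
206 [(260, 272), (288, 298)]
209 [(260, 272), (289, 298)]
212 [(260, 271), (289, 298)]
clock: 16.05
eef_pos: [483.2, -40.3, 256.6]
tcp_rot: [-3.142, 0.001, -0.015]
contact_force: [-0.6, -0.1, -1.5]
opening: 0.264
grasp_force: 79.6
```

```bash
python3 -m handwheel '0 0 0 0 0 4 0;0 0 0 0 0 0 0;0 0 0 0 0 0 0'
python3 -m handwheel '0 0 0 0 0 4 0;0 0 0 0 0 0 0;0 0 0 0 0 0 0'
python3 -m handwheel '0 0 0 0 0 3 0;0 0 0 0 0 0 0;0 0 0 0 0 0 0'
```

```text
clock: 16.3
eef_pos: [483.4, -40.3, 252.8]
tcp_rot: [-3.142, 0.0, -0.015]
contact_force: [0.9, 0.1, -1.7]
opening: 0.262
grasp_force: 79.6
clock: 16.55
eef_pos: [483.4, -40.2, 248.8]
tcp_rot: [-3.142, 0.0, -0.015]
contact_force: [0.0, 0.5, -1.4]
opening: 0.265
grasp_force: 79.7
clock: 16.8
eef_pos: [483.4, -40.2, 245.9]
tcp_rot: [-3.142, 0.0, -0.015]
contact_force: [-0.2, 1.1, -2.1]
opening: 0.262
grasp_force: 79.6
```

```bash
python3 -m handwheel '0 0 0 0 0 6 0;0 0 0 0 0 6 0;0 0 0 0 0 6 0;0 0 0 0 0 0 0'
python3 -m handwheel '0 0 0 0 0 10 0;0 0 0 0 0 10 0;0 0 0 0 0 8 0;0 0 0 0 0 0 0;0 0 0 0 0 0 0'
```

```text
clock: 17.13
eef_pos: [482.7, -40.3, 226.5]
tcp_rot: [-3.142, 0.002, -0.015]
contact_force: [0.5, 0.6, -1.9]
opening: 0.265
grasp_force: 79.7
clock: 17.55
eef_pos: [483.1, -40.3, 199.3]
tcp_rot: [-3.142, 0.002, -0.015]
contact_force: [-0.1, 0.9, -2.3]
opening: 0.261
grasp_force: 79.7
```

```bash
python3 -m handwheel '0 0 0 0.7 0 0 0;0 0 0 0.7 0 0 0;0 0 0 0 0 0 0;0 0 0 0 0 0 0'
python3 -m handwheel '0 0 0 -1.4 0 0 0;0 0 0 -1.4 0 0 0;0 0 0 0 0 0 0;0 0 0 0 0 0 0'
python3 -m handwheel '0 0 0 1.4 0.7 0 0;0 0 0 0 0.7 0 0;0 0 0 0 0 0 0;0 0 0 0 0 0 0'
python3 -m handwheel '0 0 0 0 -1.4 0 0;0 0 0 0 -1.4 0 0;0 0 0 0 0 0 0;0 0 0 0 0 0 0'
```

```text
clock: 17.88
eef_pos: [485.0, -40.3, 200.3]
tcp_rot: [-3.141, -0.0, -0.015]
contact_force: [-0.9, 1.4, -1.7]
opening: 0.262
grasp_force: 79.6
clock: 18.22
eef_pos: [482.3, -40.3, 200.3]
tcp_rot: [3.142, -0.001, -0.015]
contact_force: [-0.3, 0.4, -0.9]
opening: 0.262
grasp_force: 79.6
clock: 18.55
eef_pos: [483.7, -41.4, 200.2]
tcp_rot: [-3.141, -0.0, -0.015]
contact_force: [0.7, 4.2, 0.7]
opening: 0.265
grasp_force: 79.9
clock: 18.88
eef_pos: [483.5, -39.1, 200.0]
tcp_rot: [3.141, 0.0, -0.015]
contact_force: [0.7, -0.1, -1.8]
opening: 0.262
grasp_force: 79.6
```

```bash
python3 -m handwheel '0 0 0 0.1 0.7 0 0;0 0 0 0 0 6 0;0 0 0 0 0 6 0;0 0 0 0 0 0 0;0 0 0 0 0 0 0'
python3 -m handwheel '0 0 0 0 0 3 0;0 0 0 0 0 3 0;0 0 0 0 0 0 0;0 0 0 0 0 0 0'
python3 -m handwheel '0 0 0 0 0 3 0;0 0 0 0 0 0 0;0 0 0 0 0 0 0'
```

```text
clock: 19.3
eef_pos: [483.2, -39.6, 187.4]
tcp_rot: [-3.142, 0.001, -0.015]
contact_force: [-0.1, -0.8, -1.6]
opening: 0.262
grasp_force: 79.6
clock: 19.63
eef_pos: [483.5, -39.6, 181.9]
tcp_rot: [-3.142, 0.0, -0.015]
contact_force: [0.8, 0.7, -2.3]
opening: 0.26
grasp_force: 79.6
clock: 19.88
eef_pos: [483.6, -39.6, 179.0]
tcp_rot: [-3.142, 0.0, -0.015]
contact_force: [-0.6, 0.3, -1.4]
opening: 0.26
grasp_force: 79.6
```

```bash
python3 -m handwheel '0 0 0 0 0 3 0;0 0 0 0 0 3 0;0 0 0 0 0 0 0;0 0 0 0 0 0 0'
python3 -m handwheel '0 0 0 0 0 3 0;0 0 0 0 0 3 0;0 0 0 0 0 0 0;0 0 0 0 0 0 0'
python3 -m handwheel '0 0 0 0 0 3 0;0 0 0 0 0 3 0;0 0 0 0 0 0.5 0;0 0 0 0 0 0 0;0 0 0 0 0 0 0'
```

```text
clock: 20.22
eef_pos: [483.5, -39.6, 172.8]
tcp_rot: [-3.142, 0.0, -0.015]
contact_force: [-0.1, 0.8, -1.8]
opening: 0.262
grasp_force: 79.6
clock: 20.55
eef_pos: [483.5, -39.6, 166.8]
tcp_rot: [-3.142, 0.001, -0.015]
contact_force: [0.1, 0.2, -2.0]
opening: 0.266
grasp_force: 79.6
clock: 20.97
eef_pos: [483.6, -39.6, 160.5]
tcp_rot: [-3.142, 0.0, -0.015]
contact_force: [0.5, 1.2, -1.4]
opening: 0.262
grasp_force: 79.6
```

Run:
```python
from h import *
S=cams.grab_frame("scene");c=cal("scene")
P=proj("scene",[[483,-40,172],[483,-40,130],[483,-40,120]]);print(P.round(1).tolist())
x,y=P[1].astype(int)
for b in blobs(S,(0,120,30),(10,255,255),(x-15,y-30,x+15,y+20),6):print("knob",cv2.boundingRect(b))
for b in blobs(S,(0,90,30),(12,255,255),(295,215,345,270),6):print("piece",np.round(cen(b)),plane("scene",[cen(b)],11).round())
for b in blobs(S,(5,70,40),(25,255,255),(195,140,235,190),20):print("brush",cv2.boundingRect(b))
a=np.linspace(0,6.28,60);e=lambda z:proj("scene",np.c_[483+13*np.cos(a),-40+13*np.sin(a),0*a+z])
print("knob rows",e(172).min(0),e(130).max(0),r.sense()["contact_force"])
```

```text
[[303.0, 169.5], [302.5, 181.6], [302.4, 184.4]]
knob (298, 168, 9, 17)
piece [323. 242.] [[557.  57.  11.]]
piece [316. 254.] [[602.  56.  11.]]
brush (205, 149, 20, 32)
knob rows [297.94284485 166.29217639] [307.40479863 184.92024537] [ 0.48839123 -0.3306846  -1.59739567]
```

```bash
python3 -c "
from rig import r
print(r.sign_off())"
```

```text
the job is handed in; nothing more can be done
None
```

The job is handed in at about 21 s: all three pieces are in the tray, the brush stands on its bristles, and the gripper alone holds the rod through both bushings with the knob about 1 cm clear — but I viewed 12 pictures, over your limit of 10.

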